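# Take the pattern roller off its sprung spindle seat

## Robot

A 6-joint arm with a two-finger parallel gripper is mounted at the origin on a cart in front of the work surface, level with it; the furniture and walls round the work are solid. World frame = base frame: x ahead of the robot, y to its left, z up, the work surface at z = 0. Lengths are in m, angles in degrees, forces in N, time in s.
With the tool pointing down it reaches from about 0.225 to 0.725 m from the base axis. Payload 3.1 kg.
Tool frame: the origin (TCP) lies midway between the tips of the shut fingers; the grasp point (between the pads) lies behind it (arm.hold_point_z is the z of the grasp point in the tool frame, in m); z points along the fingers, y is the line along which they close (so a half turn about z gives the same grasp; the last joint's range is limited). The gripper opens to 85 mm and grips with 20 to 120 N. Pads are 22 mm wide; open, the fingers measure 114 mm over their backs; the gripper's body (76 mm by 85 mm) begins 54 mm behind the grasp point. The pads swing forward as they close: fully open they stand 13 mm farther back than shut.
Start: joints at [69.11, 2.75, 5.684, 92.934, 0, 82.678], TCP at [0.123, 0.51, 0.231] pointing down, gripper open.
Joint ranges: [-166.93, 166.93], [-56.73, 111.36], [-69.38, 81.34], [-121.58, 131.49], [-85.45, 84.26], [-180, 180]. Speed limits (degrees/s): [159.86, 159.86, 180, 180, 180, 180].

## Interface

Orientations are given as [roll, pitch, yaw] about the fixed x, y, z axes, in that order (R = Rz(yaw) Ry(pitch) Rx(roll)).
In Python, from station import arm gives the robot as it stands.
- The arm moves only by the tool servo_tool, never from a script. Its argument "increments" is a list of rows, each an object with "dp": the shift along the world's x, y, z in m, a list of three; "turn": the turn, a rotation vector about the world's x, y, z in rad, a list of three; "claw": the finger opening in m, from 0 to 0.0854. In form: [{"dp": [tx, ty, tz], "turn": [rx, ry, rz], "claw": claw}, ...]. A call has 1 to 12 rows; each row is the pose to reach, as a shift and turn from the pose commanded when the call began; what a row does not reach only later rows make up. A row lasts 1/10 s, in which the tool goes at most 50 mm and 8.59 degrees, less where a joint would pass 70% of its speed; a pose out of reach is approached as far as the arm can. A call with a gripper value outside its range is refused whole. The fingers move at their own pace and stop on an object; "force" is the grip in N (left out, the last holds). Time passes only in rows, so rows that repeat a pose let the fingers close. It gives the time, the measured TCP pose, the force, the opening and the grip force at its end, in the units of the state.
- arm.observe(): the state, without advancing time (a new reading comes with each control period).
- arm.capture(name): name is "scene" or "top" or "wrist"; returns (picture, depth): 400x640x3 uint8, blue, green, red; 400x640 float32, m along the optical axis (not along the pixel's ray), 0 where there is no reading.
- arm.camera_info(name): a dict with "mtx" (3x3 intrinsics, pixels), "k1" (the pictures are not rectified: a ray, as slopes to the right and down, at radius r is drawn at 1 + k1 r^2 times it, then the intrinsics apply), "R" (3x3) and "t" (3): a world point X has camera coordinates R X + t; the wrist camera has in their place "hand_eye" (4x4, takes a point from camera to tool coordinates, whose origin is the TCP and whose axes are the flange's). Camera axes: x right, y down, z forward; pixel columns grow to the right and rows downward; lengths in m; the calibration is good to about 2 mm. A picture is of the moment at which its call begins: read the wrist's pose just before it. camera_info takes no time and is no camera call.
- arm.finish_job(): hands the job in; it is judged then, once.
The state is a dict: "clock": time; "qpos": joint angles; "joint_velocities": joint speeds; "joint_torque": joint torques, N m; "eef_pos": TCP position; "tcp_rot": TCP orientation; "contact_force": force on the tool from outside, world axes, zero at the start; "wrist_torque": the same for the moment, N m; "opening": finger opening in m; "grasp_force": force on a finger pad.
Only numpy, scipy, OpenCV 4.12 (cv2) and the standard library are available. Lean on these libraries where they do the work, as an engineer would, in place of code of your own. Each camera call takes 0.05 s, during which the arm holds its last target. There are 200 camera calls.

## Task

The pattern roller has to come out of its bench stand for cleaning. With the forked tool, straddle the sprung spindle between the side plate and the brass collar, press the collar gently sideways towards the roller until you feel that the spring is fully compressed (the pin is then out of its hole; do not force it harder against its stop, and do not wrench the roller), and lift that end of the roller up clear of the side plate with the fork. Then lay the fork down on the bench, take the roller out of the stand and lay it, without dropping it, centred in the empty bay of the dowel rack; leave the spare roller and the other things on the bench where they are.

Things in the scene. Friction and masses are not known exactly. Their poses are not given: they have to be found in the camera images.
- stand: Bench stand, fixed: board 90x168 mm, top 14 mm high, two upright dark steel side plates (36 mm wide, 8 mm thick, inner faces at y = +61 and -61 mm, tops 54.5 mm high), each with a 9 mm hole at x = 0, z = 46.5 mm. Origin: centre of the underside; x away from the robot, y left along the roller's axis, z up. The fork reaches the spindle freely from the -x side.
- roller: White pattern roller, 42 mm diameter, 58 mm long, about 0.25 kg, hanging loose with up to 1 mm end play between the plates, its 6 mm pins on the bottom of their holes (axis at z = 45 mm of the stand). Origin: its centre; y along its axis, to the stand's +y (x and z turn with it). Sprung end at -y. Gripped across its 42 mm from above.
- sprung_hole (a point): Point on the stand: spindle axis at the inner face of the -y plate (axes as the stand's). The 6 mm steel spindle runs from the roller 6 mm into this plate and is sprung: pushed to +y it gives from 3 N on, 0.8 N per mm; the pin is out of the hole after 6 mm (8 N), a hard stop comes at 6.8 mm (8.7 N). More than 13 N damages it.
- collar_zone (a point): Point on the spindle axis, fixed to the stand, 10 mm inward (+y) of the -y plate. On the spindle here sits a brass collar, 18 mm diameter, 3 mm thick, clamped by hand: its face towards the plate lies anywhere 7 to 22 mm (give or take 1) from the plate. That place is not measured and must be felt. The fork goes between plate and collar.
- plate_top (a point): Point on the stand: middle of the top edge of the -y plate, 54.5 mm high, 9.5 mm above the resting spindle axis. Once its pin is lifted over this edge and the spring is let out, the pin rests on the edge and the roller stays there tilted by about 0.1 rad.
- fixed_hole (a point): Point on the stand: axis at the inner face of the +y plate. The roller's +y end has a fixed brass hub (16 mm diameter, end 60 mm from the roller's centre) and from it a fixed 6 mm pin, about 5 mm long, 4.5 mm deep in this plate. Moving the freed roller 8 mm towards -y draws it out; the roller then lifts away.
- fork: Forked tool, 0.1 kg, loose on the bench on its square handle (16 mm wide, 20 mm high). Origin: half-way up the handle where it is gripped; x towards the fork, y across, z up. Handle from x = -58 to 25 mm, then shank and a steel fork 3.5 mm thick in y: two prongs one above the other, 9 mm apart, slot root at x = 56 mm, prongs to 73 mm, then flared to 13 mm at x = 80 mm.
- rack: Light wooden rack, fixed, 172x100 mm, two bays side by side along its x, each made of two 10 mm dowels that run along its y, 32 mm apart, tops 18 mm high. Origin: centre of the underside. The bay at +x holds the spare roller, the bay at -x (nearer the robot) is empty.
- bay (a point): Where the roller's centre shall come to lie: centre of the empty bay (x = -40 mm, y = 0 of the rack), 33.5 mm above the bench. Its axes are the rack's.
- spare_roller: Red-brown spare roller of the same size in the other bay of the rack, loose; to be left alone. Origin: its centre.
- gypsum_medallion: White round gypsum medallion, 68 mm wide, 15 mm thick, loose on the bench; to be left alone. Origin: centre of its underside.
- gypsum_bar: White gypsum bar, 34x110x30 mm, loose on the bench; to be left alone. Origin: centre of its underside.
- pigment_jar: Glass jar with a red lid, 62 mm wide, 86 mm high, loose on the bench; to be left alone. Origin: centre of its underside.

How it is judged:
By the outcome, as a careful person would: the job done as asked, in the order asked, and still so for the second after the job is handed in, with the robot touching nothing.
It also fails if it takes over 66 s, if anything falls off the work surface, if the arm or the gripper's body presses on something with over 40 N, if the wrist force passes 120 N, or if a joint passes its speed limit or range.

## Working session

There is one attempt and no reset: what is moved stays moved. The work goes in short steps, Python scripts to look and compute and a tool call to move; the robot and the scene stay as the last step left them, time stands still between calls to the robot, and variables do not carry over. Pictures are saved under pics/ and viewed, at most 10 in all, crops included, and the job is handed in when it is done.

Besides the shell and the picture viewer there is one more tool, called after "Call:" by a JSON object that holds its "fn" and its "kwargs". servo_tool: Moves the arm, as the interface text tells. Its arguments: {"type":"object","properties":{"increments":{"type":"array","items":{"type":"object","properties":{"dp":{"type":"array","items":{"type":"number"}},"turn":{"type":"array","items":{"type":"number"}},"claw":{"type":"number"}}}},"force":{"type":"number"}},"required":["increments"]}

```bash
ls; mkdir -p pics
cat > h.py <<'E'
import numpy as np, cv2
from station import arm
from scipy.spatial.transform import Rotation as Ro
def grab(n):
    s=arm.observe(); p,d=arm.capture(n); np.savez('last_%s.npz'%n,p=p,d=d,pos=s['eef_pos'],rot=s['tcp_rot']); return p,d
def pix(n,u,v,depth=None,z=None):
    "pixel->world via depth image, given depth or plane world z"
    L=np.load('last_%s.npz'%n); c=arm.camera_info(n); K=np.array(c['mtx']);k=c['k1']
    xy=np.array([(u-K[0,2])/K[0,0],(v-K[1,2])/K[1,1]]); q=xy.copy()
    for _ in range(20): q=xy/(1+k*(q@q))
    r=np.array([q[0],q[1],1.])
    if n=='wrist':
        H=np.array(c['hand_eye']); Rt=Ro.from_euler('xyz',L['rot'],degrees=True).as_matrix()
        A=Rt@H[:3,:3]; o=Rt@H[:3,3]+L['pos']
    else:
        R=np.array(c['R']);A=R.T;o=-R.T@np.array(c['t'])
    g=A@r
    if z is not None: return o+g*(z-o[2])/g[2]
    if depth is None:
        w=L['d'][int(v)-1:int(v)+2,int(u)-1:int(u)+2]; w=w[w>0]; depth=np.median(w) if w.size else np.nan
    return o+g*depth
E
python3 - <<'E'
from h import *
print(arm.observe(), arm.hold_point_z)
for n in('scene','top'):
    p,d=grab(n); cv2.imwrite('pics/%s0.png'%n,p); c=arm.camera_info(n); print(n,c)
print(arm.camera_info('wrist'))
E
```

```text
pics
{'clock': 0.0, 'qpos': array([6.91093594e+01, 2.79289135e+00, 5.59021478e+00, 9.29335128e+01,
       1.62675352e-03, 8.26766483e+01]), 'joint_velocities': array([-0.12648903, -0.07276124, -0.00799078, -0.02791223, -0.03123418,
       -0.02808829]), 'joint_torque': array([ 3.23510276e-04, -3.38783956e+01,  3.20013893e+01,  2.03989696e-02,
       -8.44300894e-05,  7.21170323e-06]), 'eef_pos': array([0.12294799, 0.50976481, 0.23010494]), 'tcp_rot': array([-1.79865129e+02, -1.89733670e-02,  1.66432687e+02]), 'contact_force': array([-1.13282641,  0.19640652, -0.42913032]), 'wrist_torque': array([-0.04352112, -0.03768013, -0.02883654]), 'grasp_force': 0.0, 'opening': 0.08551303463409136} -0.0187
scene {'mtx': array([[424.16215571,   0.        , 320.91128621],
       [  0.        , 424.16215571, 198.94642928],
       [  0.        ,   0.        ,   1.        ]]), 'k1': -0.003133340297986885, 'R': array([[ 0.85871592, -0.51228288, -0.01316119],
       [-0.30934636, -0.49772545, -0.81029267],
       [ 0.40854841,  0.69988258, -0.58587761]]), 't': array([-0.43699404,  0.19350834,  0.827185
[... 246 characters left out ...]
4387],
       [-0.99072279,  0.00286583, -0.13586812],
       [ 0.13572918, -0.0290019 , -0.9903214 ]]), 't': array([-0.0194257,  0.4999419,  1.0002443])}
{'mtx': array([[304.17686092,   0.        , 319.18458341],
       [  0.        , 304.17686092, 199.44350616],
       [  0.        ,   0.        ,   1.        ]]), 'k1': -0.050912575867605475, 'hand_eye': array([[ 2.59402951e-04, -9.52586256e-01, -3.04268561e-01,
         7.82555988e-02],
       [ 9.99999095e-01,  6.48828176e-04, -1.17876815e-03,
         2.25300684e-04],
       [ 1.32029635e-03, -3.04267979e-01,  9.52585562e-01,
        -1.43042338e-01],
       [ 0.00000000e+00,  0.00000000e+00,  0.00000000e+00,
         1.00000000e+00]])}
```

View pics/top0.png

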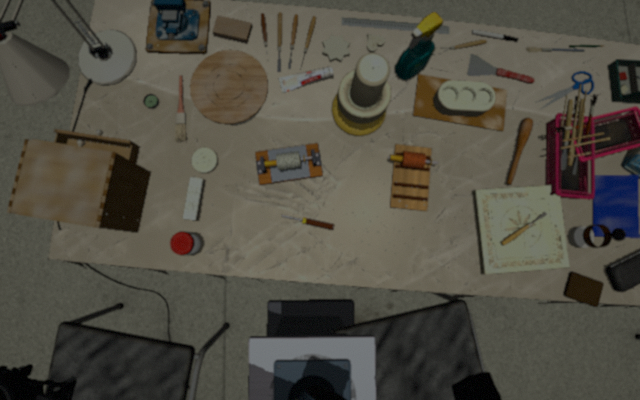

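View pics/scene0.png

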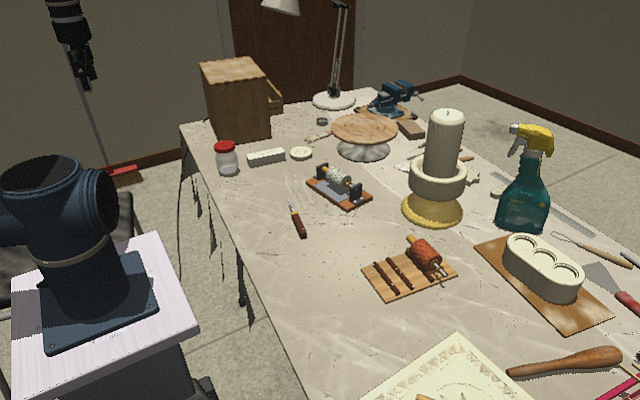

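The top view shows the stand at (289,163), the rack at (410,177), the fork with its handle at (318,224) and prongs at (285,218), and the jar, bar and medallion on the left. I'll enlarge it next.

Run:
```python
from h import *
p=np.load('last_top.npz')['p']
c=p[135:240,245:445]; c=cv2.convertScaleAbs(cv2.resize(c,None,fx=4,fy=4,interpolation=cv2.INTER_CUBIC),alpha=1.8)
cv2.imwrite('pics/c1.png',c)
for nm,u,v in[('stand',289,163),('fork',318,223),('rack',410,177),('jar',184,243),('bar',194,199)]: print(nm,pix('top',u,v).round(4),pix('top',u,v,z=0).round(3))
```

```text
stand [0.5842 0.0543 0.0601] [0.598 0.057 0.   ]
fork [ 0.437  -0.0182  0.019 ] [ 0.438 -0.019  0.   ]
rack [ 0.5579 -0.2622  0.0097] [ 0.56  -0.265  0.   ]
jar [0.3857 0.3012 0.0858] [0.388 0.327 0.   ]
bar [0.4981 0.2962 0.0311] [0.502 0.305 0.   ]
```

View pics/c1.png

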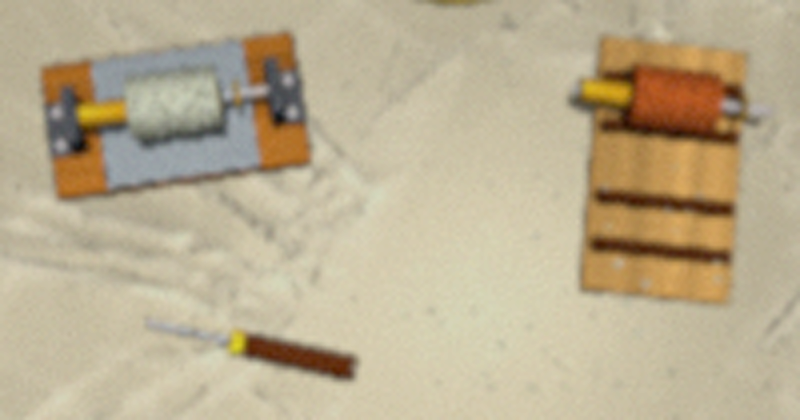

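Enlarged crop: the stand's board corners are at crop (42,68), (292,33), (311,162) and (58,198), with the collar at (237,95) about 20 mm from the right-hand (-y) plate. The fork runs from its tip (148,323) to its handle end (355,370). The rack corners are at (602,37), (748,52), (730,302) and (582,290).

Run:
```python
from h import *
f=lambda x,y,z:pix('top',245+x/4,135+y/4,z=z)
B=np.array([f(*c,.014) for c in[(42,68),(292,33),(311,162),(58,198)]]); print('stand',B.round(4).tolist(),B.mean(0))
yv=B[0]-B[1]+B[3]-B[2]; print('yaw',np.degrees(np.arctan2(-yv[0],yv[1])),np.linalg.norm(yv)/2)
C=np.array([f(*c,.006) for c in[(602,37),(748,52),(730,302),(582,290)]]); xv=C[0]-C[3]+C[1]-C[2]
print('rack',C.mean(0),np.degrees(np.arctan2(xv[1],xv[0])),np.linalg.norm(xv)/2)
t=f(148,323,.01);e=f(355,370,.02);g=f(243,344,.02);d=t-e;print('fork',t,e,g,np.degrees(np.arctan2(d[1],d[0])),np.linalg.norm(d))
```

```text
stand [[0.6242, 0.1443, 0.014], [0.6478, -0.0197, 0.014], [0.5612, -0.0315, 0.014], [0.5378, 0.1325, 0.014]] [0.59277152 0.05639459 0.014     ]
yaw 8.148982882249856 0.16569149786962983
rack [ 0.55812792 -0.26711029  0.006     ] -6.532209233086219 0.1705493403007094
fork [0.45680303 0.07411972 0.01      ] [ 0.42529409 -0.05829649  0.02      ] [0.4422159  0.01297996 0.02      ] 76.61517409612712 0.1364802799582772
```

Call:
{"fn": "servo_tool", "kwargs": {"increments": [{"dp":[0.05,-0.05,0],"turn":[0,0,0.15]},{"dp":[0.1,-0.1,0],"turn":[0,0,0.3]},{"dp":[0.15,-0.15,0],"turn":[0,0,0.45]},{"dp":[0.2,-0.2,0],"turn":[0,0,0.6]},{"dp":[0.24,-0.25,-0.01],"turn":[0,0,0.75]},{"dp":[0.27,-0.3,-0.02],"turn":[0,0,0.9]},{"dp":[0.29,-0.35,-0.03],"turn":[0,0,1.05]},{"dp":[0.3,-0.4,-0.04],"turn":[0,0,1.2]},{"dp":[0.315,-0.45,-0.05],"turn":[0,0,1.35]},{"dp":[0.315,-0.49,-0.06],"turn":[0,0,1.5]},{"dp":[0.315,-0.512,-0.07],"turn":[0,0,1.574]},{"dp":[0.315,-0.512,-0.08],"turn":[0,0,1.574]}]}}

```text
schema error: expected keys dp, turn, claw
```

Call:
{"fn": "servo_tool", "kwargs": {"increments": [{"dp":[0,0,0]},{"dp":[0,0,0]},{"dp":[0,0,0]}]}}

```text
schema error: expected keys dp, turn, claw
```

Run:
```python
from h import *
p,d=grab('wrist'); s=arm.observe(); print(s['eef_pos'],s['tcp_rot'],s['qpos'],s['contact_force'])
cv2.imwrite('pics/w1.png',cv2.convertScaleAbs(p,alpha=1.4))
```

```text
[0.12300338 0.50989948 0.23035666] [-1.79893674e+02 -1.39231692e-02  1.66431334e+02] [6.91097782e+01 2.78587065e+00 5.61170139e+00 9.29330640e+01
 2.59703763e-04 8.26784310e+01] [-0.49407578  0.48166248  0.62761361]
```

View pics/w1.png

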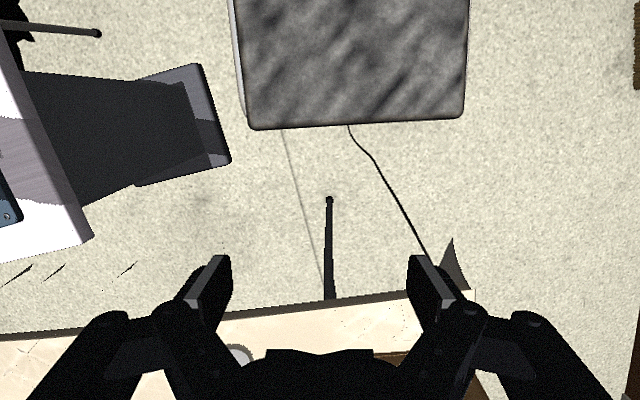

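The move was refused, so this picture only shows the floor from the start pose. It does show that the camera looks along tool +x. I'll use yaw ≈77° so the camera faces the fork tip and the stand.

Call:
{"fn": "servo_tool", "kwargs": {"increments": [{"dp":[0.05,-0.05,0],"turn":[0,0,-0.15],"claw":0.085},{"dp":[0.1,-0.1,0],"turn":[0,0,-0.3],"claw":0.085},{"dp":[0.15,-0.15,0],"turn":[0,0,-0.45],"claw":0.085},{"dp":[0.2,-0.2,0],"turn":[0,0,-0.6],"claw":0.07},{"dp":[0.24,-0.24,-0.01],"turn":[0,0,-0.75],"claw":0.06},{"dp":[0.27,-0.28,-0.02],"turn":[0,0,-0.9],"claw":0.05},{"dp":[0.29,-0.33,-0.03],"turn":[0,0,-1.05],"claw":0.05},{"dp":[0.3,-0.38,-0.04],"turn":[0,0,-1.2],"claw":0.05},{"dp":[0.31,-0.42,-0.05],"turn":[0,0,-1.35],"claw":0.05},{"dp":[0.317,-0.46,-0.06],"turn":[0,0,-1.5],"claw":0.05},{"dp":[0.317,-0.5,-0.07],"turn":[0,0,-1.567],"claw":0.05},{"dp":[0.317,-0.51,-0.08],"turn":[0,0,-1.567],"claw":0.05}]}}

```text
clock: 1.35
eef_pos: [0.4362, 0.0235, 0.1598]
tcp_rot: [179.9, -0.0, 76.6]
contact_force: [0.9, 0.3, -0.0]
opening: 0.0503
grasp_force: 0.0
```

Call:
{"fn": "servo_tool", "kwargs": {"increments": [{"dp":[0,0,0],"turn":[0,0,0],"claw":0.05},{"dp":[0,0,0],"turn":[0,0,0],"claw":0.05},{"dp":[0,0,0],"turn":[0,0,0],"claw":0.05}]}}

```text
clock: 1.65
eef_pos: [0.4355, 0.0264, 0.1601]
tcp_rot: [-180.0, -0.0, 76.7]
contact_force: [0.1, -0.3, 0.4]
opening: 0.0498
grasp_force: 0.0
```

Run:
```python
from h import *
p,d=grab('wrist'); s=arm.observe(); print(s['eef_pos'],s['tcp_rot'],s['qpos'],s['contact_force'])
cv2.imwrite('pics/w2.png',cv2.resize(cv2.convertScaleAbs(p,alpha=1.4),(800,500),interpolation=cv2.INTER_CUBIC))
```

```text
[0.43565245 0.02675999 0.16035727] [ 1.79969871e+02 -3.04339765e-02  7.67651390e+01] [-5.32072274e+00 -1.08526963e+01 -1.52495785e+01  8.55690852e+01
  2.59956622e-02  9.79141539e+01] [ 0.08082185  0.26917462 -0.16966712]
```

View pics/w2.png

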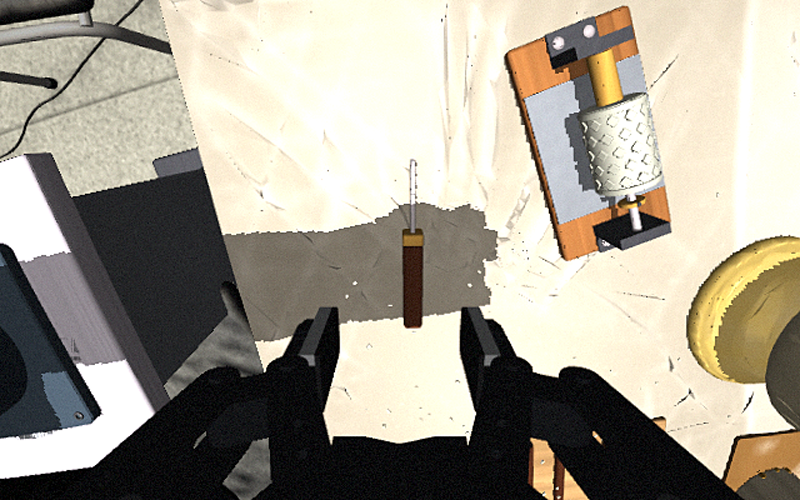

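The wrist view shows the fork's tip at (413,160), its handle rear at (412,326) and the start of the ferrule at (413,238). The stand board's corners are at (505,52), (631,6), (672,232) and (567,262), and the collar is at (631,204) beyond the near plate.

Run:
```python
from h import *
p=np.load('last_wrist.npz')['p']
f=lambda x,y,z=None:pix('wrist',x/1.25,y/1.25,z=z)
B=np.array([f(*c,.014) for c in[(505,52),(631,6),(672,232),(567,262)]]); print('stand',B.mean(0)); yv=B[0]-B[3]+B[1]-B[2]
print(np.degrees(np.arctan2(-yv[0],yv[1])),np.linalg.norm(yv)/2)
t=f(413,160,.012);e=f(412,326,.02);m=f(413,238,.02);d=t-e;u=d/np.linalg.norm(d);print('fork',t,e,m,np.degrees(np.arctan2(d[1],d[0])),np.linalg.norm(d),'origin',e+.058*u)
c=p[130:220,440:560]; cv2.imwrite('pics/c2.png',cv2.resize(cv2.convertScaleAbs(c,alpha=1.6),None,fx=6.6,fy=6.6,interpolation=cv2.INTER_CUBIC))
for q in[(411,300),(413,280)]:print(f(*q))
```

```text
stand [0.59419486 0.05705981 0.014     ]
8.261764758920915 0.16978963600902772
fork [0.4580344  0.07767534 0.012     ] [ 0.42733929 -0.05407972  0.02      ] [0.44492156 0.02059499 0.02      ] 76.8856645251739 0.13551968354269914 origin [0.44047625 0.00230909 0.01657614]
[ 0.43185157 -0.03015354  0.02074795]
[ 0.43726097 -0.01352991  0.02029926]
```

View pics/c2.png

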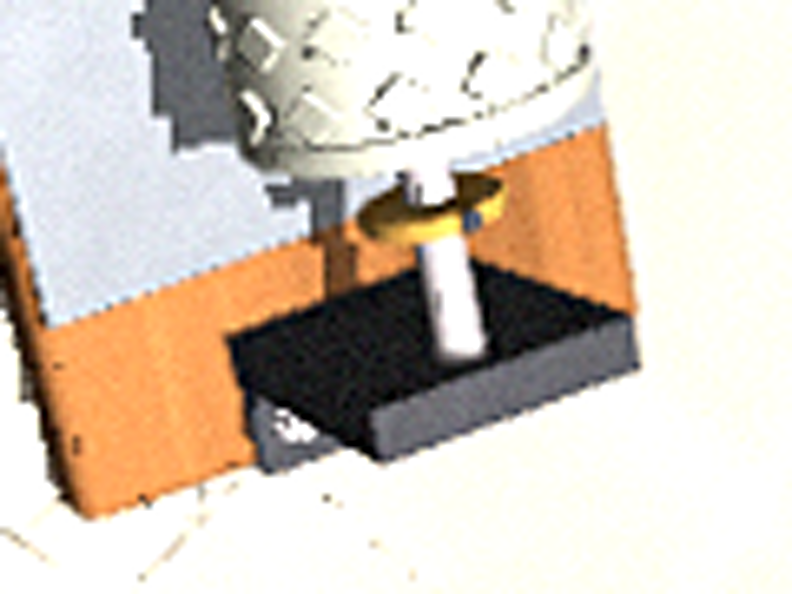

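The crop shows the plate's inner top edge from (375,405) to (633,315), the spindle entering the plate at (462,358), and the collar's face towards the plate at about (440,237) on the axis.

Run:
```python
from h import *
f=lambda x,y,z:pix('wrist',440+x/6.6,130+y/6.6,z=z)
a=np.radians(8.2);R=np.array([[np.cos(a),-np.sin(a)],[np.sin(a),np.cos(a)]]);o=np.array([.5940,.0569])
for n,x,y,z in[('edge-',375,405,.0545),('edge+',633,315,.0545),('hole',462,358,.045),('collar',440,237,.045),('rollerend',430,170,.045)]:
    P=f(x,y,z); print(n,P.round(4),(R.T@(P[:2]-o)).round(4))
for x,y in [(0,0),(0,-.061),(-.062,-.053),(-.110,-.053)]: print((x,y),o+R@[x,y])
```

```text
edge- [ 0.5863 -0.0033  0.0545] [-0.0162 -0.0585]
edge+ [0.6212 0.0011 0.0545] [ 0.0189 -0.0591]
hole [ 0.6037 -0.0034  0.045 ] [ 0.001 -0.061]
collar [0.6014 0.0142 0.045 ] [ 0.0013 -0.0433]
rollerend [0.6006 0.0236 0.045 ] [ 0.0018 -0.0339]
(0, 0) [0.594  0.0569]
(0, -0.061) [ 0.60270036 -0.00347635]
(-0.062, -0.053) [ 0.54019321 -0.00440113]
(-0.11, -0.053) [ 0.49268395 -0.01124732]
```

Call:
{"fn": "servo_tool", "kwargs": {"increments": [{"dp":[0.004,-0.0265,-0.03],"turn":[0,0,0],"claw":0.05},{"dp":[0.004,-0.0265,-0.07],"turn":[0,0,0],"claw":0.05},{"dp":[0.004,-0.0265,-0.11],"turn":[0,0,0],"claw":0.05},{"dp":[0.004,-0.0265,-0.14],"turn":[0,0,0],"claw":0.05},{"dp":[0.004,-0.0265,-0.15],"turn":[0,0,0],"claw":0.05},{"dp":[0.004,-0.0265,-0.154],"turn":[0,0,0],"claw":0.05},{"dp":[0.004,-0.0265,-0.157],"turn":[0,0,0],"claw":0.05},{"dp":[0.004,-0.0265,-0.157],"turn":[0,0,0],"claw":0.05},{"dp":[0.004,-0.0265,-0.157],"turn":[0,0,0],"claw":0.05}]}}

```text
clock: 2.6
eef_pos: [0.4412, -0.001, 0.0046]
tcp_rot: [179.8, -0.0, 76.7]
contact_force: [0.4, 0.3, -0.4]
opening: 0.0499
grasp_force: 0.0
```

Call:
{"fn": "servo_tool", "kwargs": {"force": 80, "increments": [{"dp":[0,0,0],"turn":[0,0,0],"claw":0.03},{"dp":[0,0,0],"turn":[0,0,0],"claw":0.02},{"dp":[0,0,0],"turn":[0,0,0],"claw":0.01},{"dp":[0,0,0],"turn":[0,0,0],"claw":0.01},{"dp":[0,0,0],"turn":[0,0,0],"claw":0.01},{"dp":[0,0,0],"turn":[0,0,0],"claw":0.01},{"dp":[0,0,0],"turn":[0,0,0],"claw":0.01}]}}

```text
clock: 3.3
eef_pos: [0.4404, -0.0011, 0.0038]
tcp_rot: [179.9, -0.0, 76.6]
contact_force: [-1.0, -0.4, 6.4]
opening: 0.0141
grasp_force: 80.2
```

Call:
{"fn": "servo_tool", "kwargs": {"force": 110, "increments": [{"dp":[0,0,0.02],"turn":[0,0,0],"claw":0.01},{"dp":[0,0,0.05],"turn":[0,0,-0.1],"claw":0.01},{"dp":[0,0,0.08],"turn":[0,0,-0.22],"claw":0.01},{"dp":[0,0,0.1],"turn":[0,0,-0.35],"claw":0.01},{"dp":[0.01,-0.01,0.115],"turn":[0,0,-0.48],"claw":0.01},{"dp":[0.02,-0.01,0.115],"turn":[0,0,-0.61],"claw":0.01},{"dp":[0.03,-0.01,0.115],"turn":[0,0,-0.74],"claw":0.01},{"dp":[0.04,-0.01,0.115],"turn":[0,0,-0.87],"claw":0.01},{"dp":[0.05,-0.01,0.115],"turn":[0,0,-1.0],"claw":0.01},{"dp":[0.053,-0.01,0.115],"turn":[0,0,-1.12],"claw":0.01},{"dp":[0.053,-0.01,0.115],"turn":[0,0,-1.196],"claw":0.01},{"dp":[0.053,-0.01,0.115],"turn":[0,0,-1.196],"claw":0.01}]}}

```text
clock: 4.5
eef_pos: [0.492, -0.0109, 0.1168]
tcp_rot: [-180.0, 0.1, 8.1]
contact_force: [0.7, 0.3, -1.0]
opening: 0.0132
grasp_force: 109.0
```

Call:
{"fn": "servo_tool", "kwargs": {"increments": [{"dp":[0,0,0],"turn":[0,0,0],"claw":0.01},{"dp":[0,0,0],"turn":[0,0,0],"claw":0.01},{"dp":[0,0,0],"turn":[0,0,0],"claw":0.01}]}}

```text
clock: 4.8
eef_pos: [0.4924, -0.0109, 0.1177]
tcp_rot: [-180.0, 0.0, 8.2]
contact_force: [-0.1, 0.1, -1.0]
opening: 0.0131
grasp_force: 109.0
```

Run:
```python
from h import *
p,d=grab('wrist'); s=arm.observe(); print(s['eef_pos'],s['tcp_rot'],s['qpos'],s['contact_force'])
F=np.array([arm.observe()['contact_force'] for _ in range(5)]);print(F)
cv2.imwrite('pics/w3.png',cv2.resize(cv2.convertScaleAbs(p[:,120:540],alpha=1.4),(630,600),interpolation=cv2.INTER_CUBIC))
```

```text
[ 0.49250296 -0.01092051  0.11781886] [1.79999933e+02 1.75130502e-03 8.15207222e+00] [-9.07494000e+00 -1.78225161e+00 -1.17992781e+01  7.99846262e+01
 -5.83120614e-04  1.62772988e+02] [-0.48855651  0.25462009 -0.78039417]
[[-0.48855651  0.25462009 -0.78039417]
 [-0.48855651  0.25462009 -0.78039417]
 [-0.48855651  0.25462009 -0.78039417]
 [-0.48855651  0.25462009 -0.78039417]
 [-0.48855651  0.25462009 -0.78039417]]
```

View pics/w3.png

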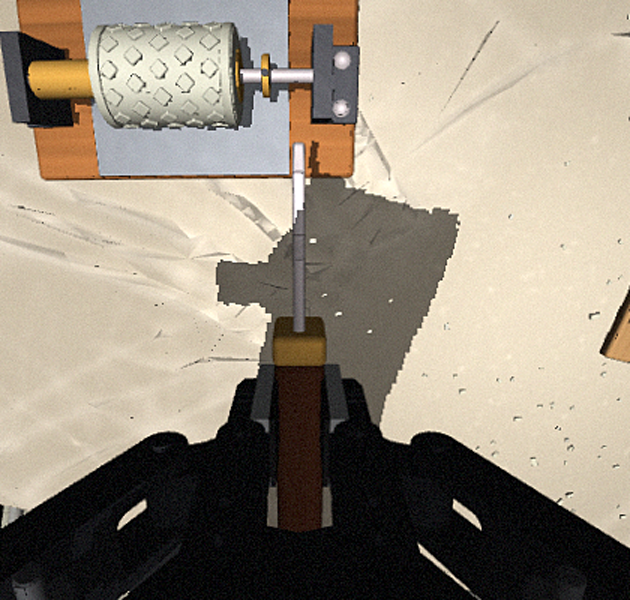

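The fork sits straight in the grip with its tip at (299,146). The stand is squared to the image: plate inner top edge at column 314, collar's face towards the plate at (271,75), spindle centre line at row 75.

Run:
```python
from h import *
f=lambda x,y,z=None:pix('wrist',120+x/1.5,y/1.5,z=z)
a=np.radians(8.2);R=np.array([[np.cos(a),-np.sin(a)],[np.sin(a),np.cos(a)]]);o=np.array([.5940,.0569])
st=lambda P:(R.T@(P[:2]-o)).round(4)
for n,x,y,z in[('edge top',314,27,.0545),('edge bot',314,122,.0545),('plate outer',355,75,.0545),('hole',314,76,.045),('collar',271,76,.045),('left plate edge',21,120,.0545),('rollerL',90,76,.045),('rollerR',241,76,.045),('board near R',355,178,.014),('board near L',42,180,.014),('tip',299,146,.124+.008)]:
    P=f(x,y,z); print(n,P.round(4),st(P))
print('tip depth',f(299,149), st(f(299,149)),f(299,330)); print('tcp',st(np.load('last_wrist.npz')['pos']))
```

```text
edge top [0.6194 0.0012 0.0545] [ 0.0172 -0.0588]
edge bot [ 0.5832 -0.0043  0.0545] [-0.0194 -0.0591]
plate outer [ 0.604  -0.0184  0.0545] [-0.0008 -0.0759]
hole [ 0.6026 -0.0017  0.045 ] [ 0.0002 -0.0592]
collar [0.6    0.0168 0.045 ] [ 0.0002 -0.0406]
left plate edge [0.5675 0.1212 0.0545] [-0.0171  0.0675]
rollerL [0.5897 0.0955 0.045 ] [0.0012 0.0389]
rollerR [0.5982 0.0297 0.045 ] [ 0.0002 -0.0275]
board near R [ 0.5615 -0.0308  0.014 ] [-0.0447 -0.0822]
board near L [0.5378 0.1341 0.014 ] [-0.0446  0.0845]
tip [5.715e-01 5.000e-04 1.320e-01] [-0.0303 -0.0526]
tip depth [5.70732812e-01 4.22728875e-04 1.33171379e-01] [-0.0311 -0.0526] [ 0.51813651 -0.00714625  0.12989323]
tcp [-0.1102 -0.0526]
```

Call:
{"fn": "servo_tool", "kwargs": {"increments": [{"dp":[0,0,-0.03],"turn":[0,0,0],"claw":0.01},{"dp":[0,0,-0.06],"turn":[0,0,0],"claw":0.01},{"dp":[0,0,-0.079],"turn":[0,0,0],"claw":0.01},{"dp":[0,0,-0.079],"turn":[0,0,0],"claw":0.01},{"dp":[0,0,-0.079],"turn":[0,0,0],"claw":0.01},{"dp":[0,0,-0.079],"turn":[0,0,0],"claw":0.01}]}}

```text
clock: 5.45
eef_pos: [0.494, -0.0112, 0.0406]
tcp_rot: [179.9, -0.2, 8.1]
contact_force: [-0.4, -0.8, -0.8]
opening: 0.0131
grasp_force: 109.0
```

Call:
{"fn": "servo_tool", "kwargs": {"increments": [{"dp":[0.01,0.0014,0],"turn":[0,0,0],"claw":0.01},{"dp":[0.02,0.0029,0],"turn":[0,0,0],"claw":0.01},{"dp":[0.025,0.0036,0],"turn":[0,0,0],"claw":0.01},{"dp":[0.03,0.0043,0],"turn":[0,0,0],"claw":0.01},{"dp":[0.035,0.005,0],"turn":[0,0,0],"claw":0.01},{"dp":[0.04,0.0058,0],"turn":[0,0,0],"claw":0.01},{"dp":[0.04,0.0058,0],"turn":[0,0,0],"claw":0.01}]}}

```text
clock: 6.15
eef_pos: [0.5332, -0.0051, 0.0388]
tcp_rot: [-180.0, -0.0, 8.1]
contact_force: [-0.3, 0.2, -1.0]
opening: 0.0127
grasp_force: 109.0
```

Call:
{"fn": "servo_tool", "kwargs": {"increments": [{"dp":[0.003,0.0004,0],"turn":[0,0,0],"claw":0.01},{"dp":[0.006,0.0009,0],"turn":[0,0,0],"claw":0.01},{"dp":[0.0065,0.0009,0],"turn":[0,0,0],"claw":0.01},{"dp":[0.0063,0.0023,0],"turn":[0,0,0],"claw":0.01},{"dp":[0.006,0.0039,0],"turn":[0,0,0],"claw":0.01},{"dp":[0.0059,0.0049,0],"turn":[0,0,0],"claw":0.01},{"dp":[0.0059,0.0049,0],"turn":[0,0,0],"claw":0.01},{"dp":[0.0059,0.0049,0],"turn":[0,0,0],"claw":0.01}]}}

```text
clock: 6.95
eef_pos: [0.5385, -0.0002, 0.0389]
tcp_rot: [180.0, -0.0, 8.1]
contact_force: [-0.6, 0.4, -1.3]
opening: 0.0136
grasp_force: 109.0
```

Call:
{"fn": "servo_tool", "kwargs": {"increments": [{"dp":[-0.0001,0.0007,0],"turn":[0,0,0],"claw":0.01},{"dp":[-0.0002,0.0014,0],"turn":[0,0,0],"claw":0.01},{"dp":[-0.0003,0.002,0],"turn":[0,0,0],"claw":0.01},{"dp":[-0.0003,0.002,0],"turn":[0,0,0],"claw":0.01}]}}

```text
clock: 7.35
eef_pos: [0.5382, 0.0019, 0.0388]
tcp_rot: [-180.0, 0.0, 8.1]
contact_force: [-1.1, -0.2, -1.3]
opening: 0.013
grasp_force: 109.0
```

Call:
{"fn": "servo_tool", "kwargs": {"increments": [{"dp":[-0.0001,0.0007,0],"turn":[0,0,0],"claw":0.01},{"dp":[-0.0002,0.0014,0],"turn":[0,0,0],"claw":0.01},{"dp":[-0.0003,0.002,0],"turn":[0,0,0],"claw":0.01},{"dp":[-0.0003,0.002,0],"turn":[0,0,0],"claw":0.01}]}}

```text
clock: 7.75
eef_pos: [0.5379, 0.0039, 0.0389]
tcp_rot: [-180.0, 0.0, 8.1]
contact_force: [0.7, -0.4, -0.1]
opening: 0.013
grasp_force: 109.0
```

Call:
{"fn": "servo_tool", "kwargs": {"increments": [{"dp":[-0.0001,0.0005,0],"turn":[0,0,0],"claw":0.01},{"dp":[-0.0001,0.001,0],"turn":[0,0,0],"claw":0.01},{"dp":[-0.0001,0.001,0],"turn":[0,0,0],"claw":0.01}]}}

```text
clock: 8.05
eef_pos: [0.5378, 0.0048, 0.0388]
tcp_rot: [-180.0, -0.0, 8.1]
contact_force: [0.2, 0.7, 0.1]
opening: 0.013
grasp_force: 109.0
```

Call:
{"fn": "servo_tool", "kwargs": {"increments": [{"dp":[-0.0001,0.0005,0],"turn":[0,0,0],"claw":0.01},{"dp":[-0.0001,0.001,0],"turn":[0,0,0],"claw":0.01},{"dp":[-0.0001,0.001,0],"turn":[0,0,0],"claw":0.01}]}}

```text
clock: 8.35
eef_pos: [0.5377, 0.0058, 0.0388]
tcp_rot: [-180.0, 0.0, 8.1]
contact_force: [0.6, -0.7, -0.7]
opening: 0.013
grasp_force: 109.0
```

Call:
{"fn": "servo_tool", "kwargs": {"increments": [{"dp":[-0.0001,0.0005,0],"turn":[0,0,0],"claw":0.01},{"dp":[-0.0001,0.001,0],"turn":[0,0,0],"claw":0.01},{"dp":[-0.0001,0.001,0],"turn":[0,0,0],"claw":0.01}]}}

```text
clock: 8.65
eef_pos: [0.5376, 0.0067, 0.0389]
tcp_rot: [180.0, 0.0, 8.1]
contact_force: [0.0, -0.8, 0.3]
opening: 0.0135
grasp_force: 109.0
```

Call:
{"fn": "servo_tool", "kwargs": {"increments": [{"dp":[-0.0001,0.0005,0],"turn":[0,0,0],"claw":0.01},{"dp":[-0.0001,0.001,0],"turn":[0,0,0],"claw":0.01},{"dp":[-0.0001,0.001,0],"turn":[0,0,0],"claw":0.01}]}}

```text
clock: 8.95
eef_pos: [0.5376, 0.0074, 0.0389]
tcp_rot: [180.0, -0.0, 8.1]
contact_force: [0.4, -1.9, -1.1]
opening: 0.013
grasp_force: 109.0
```

Call:
{"fn": "servo_tool", "kwargs": {"increments": [{"dp":[-0.0001,0.0005,0],"turn":[0,0,0],"claw":0.01},{"dp":[-0.0001,0.001,0],"turn":[0,0,0],"claw":0.01},{"dp":[-0.0001,0.001,0],"turn":[0,0,0],"claw":0.01}]}}

```text
clock: 9.25
eef_pos: [0.5375, 0.008, 0.0389]
tcp_rot: [179.9, -0.0, 8.1]
contact_force: [0.3, -5.0, -1.9]
opening: 0.0132
grasp_force: 108.9
```

Call:
{"fn": "servo_tool", "kwargs": {"increments": [{"dp":[-0.0001,0.0005,0],"turn":[0,0,0],"claw":0.01},{"dp":[-0.0001,0.001,0],"turn":[0,0,0],"claw":0.01},{"dp":[-0.0001,0.001,0],"turn":[0,0,0],"claw":0.01},{"dp":[-0.0001,0.001,0],"turn":[0,0,0],"claw":0.01}]}}

```text
clock: 9.65
eef_pos: [0.5374, 0.0093, 0.0389]
tcp_rot: [179.9, 0.0, 8.1]
contact_force: [-0.5, -6.0, -2.0]
opening: 0.013
grasp_force: 109.0
```

Call:
{"fn": "servo_tool", "kwargs": {"increments": [{"dp":[-0.0001,0.0005,0],"turn":[0,0,0],"claw":0.01},{"dp":[-0.0001,0.001,0],"turn":[0,0,0],"claw":0.01},{"dp":[-0.0001,0.001,0],"turn":[0,0,0],"claw":0.01},{"dp":[-0.0001,0.001,0],"turn":[0,0,0],"claw":0.01}]}}

```text
clock: 10.05
eef_pos: [0.5373, 0.01, 0.0389]
tcp_rot: [179.9, 0.0, 8.1]
contact_force: [0.4, -5.5, -2.0]
opening: 0.0131
grasp_force: 109.0
```

Call:
{"fn": "servo_tool", "kwargs": {"increments": [{"dp":[-0.0001,0.0005,0],"turn":[0,0,0],"claw":0.01},{"dp":[-0.0001,0.001,0],"turn":[0,0,0],"claw":0.01},{"dp":[-0.0001,0.001,0],"turn":[0,0,0],"claw":0.01},{"dp":[-0.0001,0.001,0],"turn":[0,0,0],"claw":0.01}]}}

```text
clock: 10.45
eef_pos: [0.5372, 0.0108, 0.0389]
tcp_rot: [179.9, 0.0, 8.1]
contact_force: [-0.0, -6.4, -1.4]
opening: 0.0128
grasp_force: 109.0
```

Call:
{"fn": "servo_tool", "kwargs": {"increments": [{"dp":[-0.0001,0.0005,0],"turn":[0,0,0],"claw":0.01},{"dp":[-0.0001,0.001,0],"turn":[0,0,0],"claw":0.01},{"dp":[-0.0001,0.001,0],"turn":[0,0,0],"claw":0.01},{"dp":[-0.0001,0.001,0],"turn":[0,0,0],"claw":0.01}]}}

```text
clock: 10.85
eef_pos: [0.5371, 0.0116, 0.0389]
tcp_rot: [179.9, 0.0, 8.1]
contact_force: [0.8, -7.0, -1.8]
opening: 0.0134
grasp_force: 109.0
```

Call:
{"fn": "servo_tool", "kwargs": {"increments": [{"dp":[-0.0001,0.0005,0],"turn":[0,0,0],"claw":0.01},{"dp":[-0.0001,0.0005,0],"turn":[0,0,0],"claw":0.01},{"dp":[-0.0001,0.0005,0],"turn":[0,0,0],"claw":0.01},{"dp":[-0.0001,0.0005,0],"turn":[0,0,0],"claw":0.01}]}}

```text
clock: 11.25
eef_pos: [0.537, 0.012, 0.0389]
tcp_rot: [179.8, 0.0, 8.0]
contact_force: [0.6, -6.9, -1.8]
opening: 0.0133
grasp_force: 109.0
```

Call:
{"fn": "servo_tool", "kwargs": {"increments": [{"dp":[-0.0001,0.0005,0],"turn":[0,0,0],"claw":0.01},{"dp":[-0.0001,0.0008,0],"turn":[0,0,0],"claw":0.01},{"dp":[-0.0001,0.0008,0],"turn":[0,0,0],"claw":0.01},{"dp":[-0.0001,0.0008,0],"turn":[0,0,0],"claw":0.01}]}}

```text
clock: 11.65
eef_pos: [0.5369, 0.0125, 0.0389]
tcp_rot: [179.8, 0.0, 8.0]
contact_force: [-0.3, -8.4, -1.6]
opening: 0.0129
grasp_force: 109.0
```

Call:
{"fn": "servo_tool", "kwargs": {"increments": [{"dp":[0,0.0004,0],"turn":[0,0,0],"claw":0.01},{"dp":[0,0.0004,0],"turn":[0,0,0],"claw":0.01},{"dp":[0,0.0004,0],"turn":[0,0,0],"claw":0.01}]}}

```text
clock: 11.95
eef_pos: [0.5369, 0.0128, 0.0388]
tcp_rot: [179.8, 0.0, 8.0]
contact_force: [-0.0, -7.0, -1.3]
opening: 0.0133
grasp_force: 108.9
```

Call:
{"fn": "servo_tool", "kwargs": {"increments": [{"dp":[0,0.0004,0],"turn":[0,0,0],"claw":0.01},{"dp":[0,0.0004,0],"turn":[0,0,0],"claw":0.01},{"dp":[0,0.0004,0],"turn":[0,0,0],"claw":0.01}]}}

```text
clock: 12.25
eef_pos: [0.5368, 0.0133, 0.0387]
tcp_rot: [179.8, 0.0, 8.0]
contact_force: [0.2, -7.2, -2.7]
opening: 0.0134
grasp_force: 108.9
```

Call:
{"fn": "servo_tool", "kwargs": {"increments": [{"dp":[0,0.0004,0],"turn":[0,0,0],"claw":0.01},{"dp":[0,0.0004,0],"turn":[0,0,0],"claw":0.01},{"dp":[0,0.0004,0],"turn":[0,0,0],"claw":0.01}]}}

```text
clock: 12.55
eef_pos: [0.5367, 0.0136, 0.0386]
tcp_rot: [179.8, 0.1, 8.0]
contact_force: [1.3, -7.0, -2.8]
opening: 0.0131
grasp_force: 108.9
```

Call:
{"fn": "servo_tool", "kwargs": {"increments": [{"dp":[0,0.0004,0],"turn":[0,0,0],"claw":0.01},{"dp":[0,0.0004,0],"turn":[0,0,0],"claw":0.01},{"dp":[0,0.0004,0],"turn":[0,0,0],"claw":0.01}]}}

```text
clock: 12.85
eef_pos: [0.5367, 0.0139, 0.0386]
tcp_rot: [179.8, 0.1, 8.0]
contact_force: [-0.2, -7.8, -2.7]
opening: 0.0131
grasp_force: 108.9
```

Call:
{"fn": "servo_tool", "kwargs": {"increments": [{"dp":[0,0,0],"turn":[0,0,0],"claw":0.01}]}}

```text
clock: 12.95
eef_pos: [0.5367, 0.0139, 0.0386]
tcp_rot: [179.8, 0.1, 8.0]
contact_force: [0.7, -8.1, -2.1]
opening: 0.0129
grasp_force: 108.9
```

Call:
{"fn": "servo_tool", "kwargs": {"increments": [{"dp":[0,0.0003,0],"turn":[0,0,0],"claw":0.01},{"dp":[0,0.0003,0],"turn":[0,0,0],"claw":0.01},{"dp":[0,0.0003,0],"turn":[0,0,0],"claw":0.01}]}}

```text
clock: 13.25
eef_pos: [0.5368, 0.0141, 0.0386]
tcp_rot: [179.8, 0.1, 8.0]
contact_force: [0.9, -7.9, -1.9]
opening: 0.0131
grasp_force: 108.9
```

Call:
{"fn": "servo_tool", "kwargs": {"increments": [{"dp":[0,0,0],"turn":[0,0,0],"claw":0.01}]}}

```text
clock: 13.35
eef_pos: [0.5367, 0.0141, 0.0386]
tcp_rot: [179.8, 0.1, 8.0]
contact_force: [0.8, -8.0, -2.9]
opening: 0.0135
grasp_force: 108.9
```

Call:
{"fn": "servo_tool", "kwargs": {"increments": [{"dp":[0,0.0003,0],"turn":[0,0,0],"claw":0.01},{"dp":[0,0.0003,0],"turn":[0,0,0],"claw":0.01},{"dp":[0,0.0003,0],"turn":[0,0,0],"claw":0.01}]}}

```text
clock: 13.65
eef_pos: [0.5367, 0.0143, 0.0386]
tcp_rot: [179.8, 0.1, 8.0]
contact_force: [0.9, -7.6, -1.5]
opening: 0.0126
grasp_force: 108.9
```

Call:
{"fn": "servo_tool", "kwargs": {"increments": [{"dp":[0,0,0],"turn":[0,0,0],"claw":0.01}]}}

```text
clock: 13.75
eef_pos: [0.5368, 0.0143, 0.0387]
tcp_rot: [179.8, 0.1, 8.0]
contact_force: [1.1, -8.1, -2.8]
opening: 0.0135
grasp_force: 108.9
```

Call:
{"fn": "servo_tool", "kwargs": {"increments": [{"dp":[0,0.0004,0],"turn":[0,0,0],"claw":0.01},{"dp":[0,0.0004,0],"turn":[0,0,0],"claw":0.01},{"dp":[0,0.0004,0],"turn":[0,0,0],"claw":0.01}]}}

```text
clock: 14.05
eef_pos: [0.5367, 0.0146, 0.0386]
tcp_rot: [179.8, 0.1, 8.0]
contact_force: [0.1, -8.3, -2.9]
opening: 0.013
grasp_force: 108.9
```

Call:
{"fn": "servo_tool", "kwargs": {"increments": [{"dp":[0,0,0],"turn":[0,0,0],"claw":0.01}]}}

```text
clock: 14.15
eef_pos: [0.5367, 0.0146, 0.0386]
tcp_rot: [179.8, 0.1, 8.0]
contact_force: [1.1, -7.6, -2.1]
opening: 0.0126
grasp_force: 108.9
```

Call:
{"fn": "servo_tool", "kwargs": {"increments": [{"dp":[0,0.0004,0],"turn":[0,0,0],"claw":0.01},{"dp":[0,0.0004,0],"turn":[0,0,0],"claw":0.01},{"dp":[0,0.0004,0],"turn":[0,0,0],"claw":0.01}]}}

```text
clock: 14.45
eef_pos: [0.5368, 0.0149, 0.0386]
tcp_rot: [179.7, 0.1, 8.0]
contact_force: [1.5, -8.4, -2.7]
opening: 0.0134
grasp_force: 108.9
```

Call:
{"fn": "servo_tool", "kwargs": {"increments": [{"dp":[0,0,0],"turn":[0,0,0],"claw":0.01}]}}

```text
clock: 14.55
eef_pos: [0.5367, 0.0149, 0.0387]
tcp_rot: [179.7, 0.1, 8.0]
contact_force: [0.2, -8.3, -2.2]
opening: 0.0131
grasp_force: 108.9
```

Call:
{"fn": "servo_tool", "kwargs": {"increments": [{"dp":[0,0.0004,0],"turn":[0,0,0],"claw":0.01},{"dp":[0,0.0004,0],"turn":[0,0,0],"claw":0.01},{"dp":[0,0.0004,0],"turn":[0,0,0],"claw":0.01}]}}

```text
clock: 14.85
eef_pos: [0.5368, 0.015, 0.0386]
tcp_rot: [179.7, 0.1, 8.0]
contact_force: [1.6, -8.9, -1.7]
opening: 0.0132
grasp_force: 108.9
```

Call:
{"fn": "servo_tool", "kwargs": {"increments": [{"dp":[0,0,0],"turn":[0,0,0],"claw":0.01}]}}

```text
clock: 14.95
eef_pos: [0.5368, 0.015, 0.0387]
tcp_rot: [179.7, 0.1, 8.0]
contact_force: [1.4, -8.9, -1.3]
opening: 0.013
grasp_force: 108.9
```

Call:
{"fn": "servo_tool", "kwargs": {"increments": [{"dp":[0,0,0.001],"turn":[0,0,0],"claw":0.01},{"dp":[0,0,0.002],"turn":[0,0,0],"claw":0.01},{"dp":[0,0,0.003],"turn":[0,0,0],"claw":0.01},{"dp":[0,0,0.004],"turn":[0,0,0],"claw":0.01},{"dp":[0,0,0.004],"turn":[0,0,0],"claw":0.01}]}}

```text
clock: 15.45
eef_pos: [0.5366, 0.0149, 0.0423]
tcp_rot: [179.7, 0.1, 8.0]
contact_force: [0.9, -8.6, -3.2]
opening: 0.0133
grasp_force: 108.7
```

Call:
{"fn": "servo_tool", "kwargs": {"increments": [{"dp":[0,0,0.001],"turn":[0,0,0],"claw":0.01},{"dp":[0,0,0.002],"turn":[0,0,0],"claw":0.01},{"dp":[0,0,0.003],"turn":[0,0,0],"claw":0.01},{"dp":[0,0,0.003],"turn":[0,0,0],"claw":0.01}]}}

```text
clock: 15.85
eef_pos: [0.5367, 0.0148, 0.0454]
tcp_rot: [179.7, 0.1, 8.0]
contact_force: [0.5, -8.6, -4.5]
opening: 0.0132
grasp_force: 108.7
```

Call:
{"fn": "servo_tool", "kwargs": {"increments": [{"dp":[0,0,0.0015],"turn":[0,0,0],"claw":0.01},{"dp":[0,0,0.003],"turn":[0,0,0],"claw":0.01},{"dp":[0,0,0.004],"turn":[0,0,0],"claw":0.01},{"dp":[0,0,0.005],"turn":[0,0,0],"claw":0.01},{"dp":[0,0,0.005],"turn":[0,0,0],"claw":0.01}]}}

```text
clock: 16.35
eef_pos: [0.5369, 0.0147, 0.0506]
tcp_rot: [179.7, 0.0, 8.0]
contact_force: [0.6, -10.3, -3.5]
opening: 0.0133
grasp_force: 108.8
```

Call:
{"fn": "servo_tool", "kwargs": {"increments": [{"dp":[0,0.0,0.0015],"turn":[0,0,0],"claw":0.01},{"dp":[0,0,0.003],"turn":[0,0,0],"claw":0.01},{"dp":[0,0,0.004],"turn":[0,0,0],"claw":0.01},{"dp":[0,0,0.005],"turn":[0,0,0],"claw":0.01},{"dp":[0,0,0.005],"turn":[0,0,0],"claw":0.01}]}}

```text
clock: 16.85
eef_pos: [0.5371, 0.0149, 0.0558]
tcp_rot: [179.7, 0.0, 8.0]
contact_force: [0.9, -10.2, -3.2]
opening: 0.0133
grasp_force: 108.9
```

Call:
{"fn": "servo_tool", "kwargs": {"increments": [{"dp":[0.0002,-0.0015,0],"turn":[0,0,0],"claw":0.01},{"dp":[0.0004,-0.003,0],"turn":[0,0,0],"claw":0.01},{"dp":[0.0006,-0.0045,0],"turn":[0,0,0],"claw":0.01},{"dp":[0.0009,-0.006,0],"turn":[0,0,0],"claw":0.01},{"dp":[0.0011,-0.0075,0],"turn":[0,0,0],"claw":0.01},{"dp":[0.0013,-0.009,0],"turn":[0,0,0],"claw":0.01},{"dp":[0.0016,-0.011,0],"turn":[0,0,0],"claw":0.01},{"dp":[0.0016,-0.011,0],"turn":[0,0,0],"claw":0.01},{"dp":[0.0016,-0.011,0],"turn":[0,0,0],"claw":0.01}]}}

```text
clock: 17.75
eef_pos: [0.5381, 0.0069, 0.0556]
tcp_rot: [-179.9, 0.0, 8.1]
contact_force: [-0.1, -3.2, -2.7]
opening: 0.0133
grasp_force: 108.8
```

Call:
{"fn": "servo_tool", "kwargs": {"increments": [{"dp":[0,0.0,-0.0015],"turn":[0,0,0],"claw":0.01},{"dp":[0,0,-0.003],"turn":[0,0,0],"claw":0.01},{"dp":[0,0,-0.004],"turn":[0,0,0],"claw":0.01},{"dp":[0,0,-0.005],"turn":[0,0,0],"claw":0.01},{"dp":[0,0,-0.005],"turn":[0,0,0],"claw":0.01}]}}

```text
clock: 18.25
eef_pos: [0.5383, 0.0068, 0.0508]
tcp_rot: [-180.0, 0.0, 8.1]
contact_force: [-0.2, -1.7, -2.4]
opening: 0.0136
grasp_force: 108.9
```

Run:
```python
from h import *
p,d=grab('wrist'); s=arm.observe(); print(s['eef_pos'],s['tcp_rot'],s['qpos'],s['contact_force'])
cv2.imwrite('pics/w4.png',cv2.resize(cv2.convertScaleAbs(p[:250,80:480],alpha=1.4),(800,500),interpolation=cv2.INTER_CUBIC))
```

```text
[0.53832134 0.006758   0.05092078] [-1.79965109e+02  9.32848658e-04  8.14174904e+00] [-6.43888501e+00  6.91960978e+00 -1.05426936e+01  7.25473830e+01
  3.35326704e-02  1.65419363e+02] [-0.06830217 -1.97475542 -1.55263604]
```

View pics/w4.png

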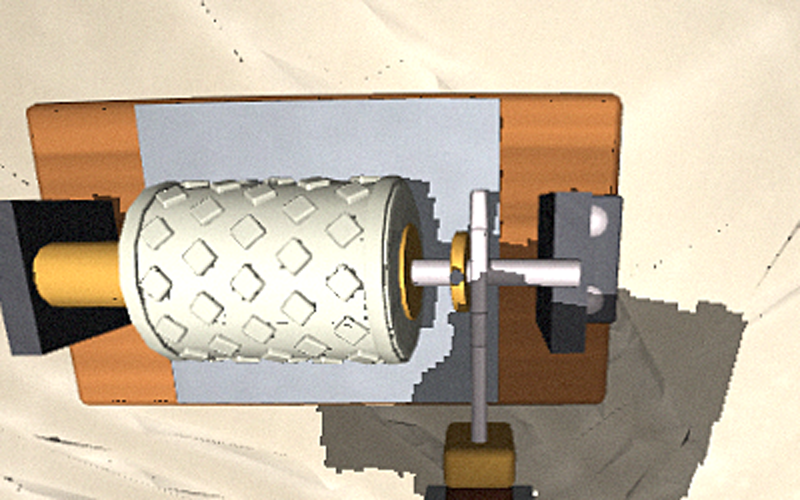

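The pin now lies over the plate's top at (560,272), and the fork straddles the spindle at (480,270) just beside the collar (460,270).

Call:
{"fn": "servo_tool", "kwargs": {"increments": [{"dp":[0.0003,-0.0015,-0.0005],"turn":[0,0,0],"claw":0.01},{"dp":[0.0005,-0.003,-0.001],"turn":[0,0,0],"claw":0.01},{"dp":[0.0007,-0.004,-0.0015],"turn":[0,0,0],"claw":0.01},{"dp":[0.0007,-0.004,-0.0015],"turn":[0,0,0],"claw":0.01},{"dp":[0.0007,-0.004,-0.0015],"turn":[0,0,0],"claw":0.01}]}}

```text
clock: 18.8
eef_pos: [0.5392, 0.0025, 0.0495]
tcp_rot: [-180.0, -0.0, 8.1]
contact_force: [0.4, -0.3, -0.5]
opening: 0.0129
grasp_force: 109.0
```

Call:
{"fn": "servo_tool", "kwargs": {"increments": [{"dp":[0,0,-0.0005],"turn":[0,0,0],"claw":0.01},{"dp":[0,0,-0.001],"turn":[0,0,0],"claw":0.01},{"dp":[0,0,-0.001],"turn":[0,0,0],"claw":0.01}]}}

```text
clock: 19.1
eef_pos: [0.539, 0.0025, 0.0482]
tcp_rot: [-180.0, 0.0, 8.1]
contact_force: [-0.3, 0.5, -1.7]
opening: 0.0132
grasp_force: 109.0
```

Call:
{"fn": "servo_tool", "kwargs": {"increments": [{"dp":[0,0,-0.0005],"turn":[0,0,0],"claw":0.01},{"dp":[0,0,-0.001],"turn":[0,0,0],"claw":0.01},{"dp":[0,0,-0.001],"turn":[0,0,0],"claw":0.01}]}}

```text
clock: 19.4
eef_pos: [0.5392, 0.0025, 0.0475]
tcp_rot: [180.0, -0.0, 8.1]
contact_force: [0.5, -0.6, -0.9]
opening: 0.0128
grasp_force: 109.1
```

Call:
{"fn": "servo_tool", "kwargs": {"increments": [{"dp":[0,0,0.001],"turn":[0,0,0],"claw":0.01},{"dp":[-0.005,-0.0007,0.001],"turn":[0,0,0],"claw":0.01},{"dp":[-0.01,-0.0014,0.001],"turn":[0,0,0],"claw":0.01},{"dp":[-0.015,-0.0021,0.001],"turn":[0,0,0],"claw":0.01},{"dp":[-0.015,-0.0021,0.001],"turn":[0,0,0],"claw":0.01}]}}

```text
clock: 19.9
eef_pos: [0.523, 0.0003, 0.0481]
tcp_rot: [-180.0, 0.1, 8.1]
contact_force: [0.6, 0.4, -0.5]
opening: 0.013
grasp_force: 110.9
```

Call:
{"fn": "servo_tool", "kwargs": {"increments": [{"dp":[-0.01,-0.0014,0],"turn":[0,0,0],"claw":0.01},{"dp":[-0.02,-0.0028,0],"turn":[0,0,0],"claw":0.01},{"dp":[-0.035,-0.005,0],"turn":[0,0,0],"claw":0.01},{"dp":[-0.06,-0.009,0],"turn":[0,0,0],"claw":0.01},{"dp":[-0.09,-0.013,0],"turn":[0,0,0],"claw":0.01},{"dp":[-0.115,-0.02,0],"turn":[0,0,0],"claw":0.01},{"dp":[-0.115,-0.02,0],"turn":[0,0,0],"claw":0.01}]}}

```text
clock: 20.6
eef_pos: [0.4048, -0.0196, 0.0472]
tcp_rot: [-179.9, 0.2, 8.1]
contact_force: [0.3, 0.7, -1.3]
opening: 0.0129
grasp_force: 111.0
```

Call:
{"fn": "servo_tool", "kwargs": {"increments": [{"dp":[0,0,-0.015],"turn":[0,0,0],"claw":0.01},{"dp":[0,0,-0.03],"turn":[0,0,0],"claw":0.01},{"dp":[0,0,-0.038],"turn":[0,0,0],"claw":0.01},{"dp":[0,0,-0.041],"turn":[0,0,0],"claw":0.01},{"dp":[0,0,-0.041],"turn":[0,0,0],"claw":0.01},{"dp":[0,0,-0.041],"turn":[0,0,0],"claw":0.01}]}}

```text
clock: 21.2
eef_pos: [0.4097, -0.0197, 0.0079]
tcp_rot: [180.0, -0.1, 8.1]
contact_force: [-0.2, 0.4, -0.9]
opening: 0.0132
grasp_force: 110.9
```

Call:
{"fn": "servo_tool", "kwargs": {"increments": [{"dp":[0,0,-0.001],"turn":[0,0,0],"claw":0.01},{"dp":[0,0,-0.002],"turn":[0,0,0],"claw":0.01},{"dp":[0,0,-0.002],"turn":[0,0,0],"claw":0.01}]}}

```text
clock: 21.5
eef_pos: [0.4092, -0.0196, 0.0055]
tcp_rot: [180.0, -0.0, 8.1]
contact_force: [0.2, 0.2, -0.6]
opening: 0.0131
grasp_force: 110.9
```

Call:
{"fn": "servo_tool", "kwargs": {"increments": [{"dp":[0,0,-0.001],"turn":[0,0,0],"claw":0.01},{"dp":[0,0,-0.0015],"turn":[0,0,0],"claw":0.01},{"dp":[0,0,-0.0015],"turn":[0,0,0],"claw":0.01}]}}

```text
clock: 21.8
eef_pos: [0.4091, -0.0196, 0.0039]
tcp_rot: [180.0, -0.0, 8.1]
contact_force: [0.9, 0.8, 1.1]
opening: 0.0125
grasp_force: 111.1
```

Call:
{"fn": "servo_tool", "kwargs": {"force": 60, "increments": [{"dp":[0,0,0],"turn":[0,0,0],"claw":0.02},{"dp":[0,0,0.0],"turn":[0,0,0],"claw":0.03},{"dp":[0,0,0],"turn":[0,0,0],"claw":0.04},{"dp":[0,0,0],"turn":[0,0,0],"claw":0.04},{"dp":[0,0,0.02],"turn":[0,0,0],"claw":0.05},{"dp":[0,0,0.05],"turn":[0,0,0],"claw":0.05},{"dp":[0,0,0.1],"turn":[0,0,0],"claw":0.06},{"dp":[0,0,0.13],"turn":[0,0,0],"claw":0.07}]}}

```text
clock: 22.6
eef_pos: [0.4102, -0.0198, 0.1371]
tcp_rot: [179.9, -0.2, 8.1]
contact_force: [0.7, -0.3, -0.1]
opening: 0.07
grasp_force: 0.0
```

Call:
{"fn": "servo_tool", "kwargs": {"increments": [{"dp":[0.0,0.0,0.01],"turn":[0,0,0.1],"claw":0.07},{"dp":[0.01,0.01,0.02],"turn":[0,0,0.25],"claw":0.07},{"dp":[0.03,0.02,0.02],"turn":[0,0,0.4],"claw":0.07},{"dp":[0.06,0.03,0.02],"turn":[0,0,0.55],"claw":0.07},{"dp":[0.09,0.04,0.02],"turn":[0,0,0.7],"claw":0.07},{"dp":[0.11,0.05,0.02],"turn":[0,0,0.85],"claw":0.07},{"dp":[0.13,0.06,0.02],"turn":[0,0,1.0],"claw":0.07},{"dp":[0.15,0.07,0.02],"turn":[0,0,1.15],"claw":0.07},{"dp":[0.17,0.078,0.02],"turn":[0,0,1.3],"claw":0.07},{"dp":[0.183,0.078,0.02],"turn":[0,0,1.45],"claw":0.07},{"dp":[0.183,0.078,0.02],"turn":[0,0,1.571],"claw":0.07},{"dp":[0.183,0.078,0.02],"turn":[0,0,1.571],"claw":0.07}]}}

```text
clock: 23.8
eef_pos: [0.5923, 0.0585, 0.1534]
tcp_rot: [-180.0, -0.0, 98.1]
contact_force: [0.3, -0.5, 0.1]
opening: 0.0703
grasp_force: 0.0
```

Call:
{"fn": "servo_tool", "kwargs": {"increments": [{"dp":[0,0,0],"turn":[0,0,0],"claw":0.07},{"dp":[0,0,0],"turn":[0,0,0],"claw":0.07},{"dp":[0,0,0],"turn":[0,0,0],"claw":0.07}]}}

```text
clock: 24.1
eef_pos: [0.5919, 0.0583, 0.154]
tcp_rot: [180.0, 0.0, 98.1]
contact_force: [0.2, 0.6, -0.8]
opening: 0.0699
grasp_force: 0.0
```

Run:
```python
from h import *
p,d=grab('wrist'); s=arm.observe(); print(s['eef_pos'],s['tcp_rot'],s['qpos'],s['contact_force'])
cv2.imwrite('pics/w5.png',cv2.resize(cv2.convertScaleAbs(p,alpha=1.4),(800,500),interpolation=cv2.INTER_CUBIC))
```

```text
[0.59191487 0.05831443 0.15401671] [1.79989914e+02 5.29820722e-04 9.80847286e+01] [-8.32238629e-01  1.29323836e+01  8.14494642e+00  8.52025169e+01
  1.03989530e-03  8.10830328e+01] [-0.28305338  0.37142748  0.28073166]
```

View pics/w5.png

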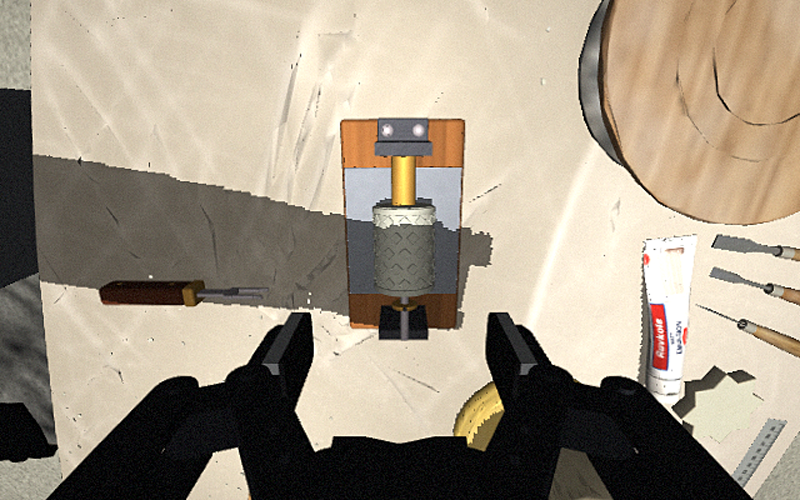

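The roller lies from (404,205) to (404,290), with its sprung pin over the near plate at (404,320). The fork lies flat on the bench at the left. I'll fit the roller's pose from the depth.

Run:
```python
from h import *
from scipy.optimize import least_squares
a=np.radians(8.2);R=np.array([[np.cos(a),-np.sin(a)],[np.sin(a),np.cos(a)]]);o=np.array([.5940,.0569])
L=np.load('last_wrist.npz');Q=[]
for v in range(160,236):
    for u in range(296,354):
        if L['d'][v,u]>0:
            P=pix('wrist',u,v,depth=L['d'][v,u]); Q.append([*(R.T@(P[:2]-o)),P[2]])
Q=np.array(Q);Q=Q[(Q[:,2]>.052)&(abs(Q[:,0])<.018)&(Q[:,1]>-.04)&(Q[:,1]<.045)]
M=Q[(Q[:,1]>-.02)&(Q[:,1]<.02)]
def res(p): # axis: x=p0+p1 y, z=p2+p3 y
    return np.hypot(M[:,0]-p[0]-p[1]*M[:,1],(M[:,2]-p[2]-p[3]*M[:,1]))-.021
r=least_squares(res,[0,0,.05,-.1],loss='soft_l1',f_scale=.001); print(r.x.round(4),np.abs(r.fun).mean(),len(M))
K=Q[(abs(Q[:,0])<.01)&(Q[:,2]>.062)];print('ends',np.percentile(K[:,1],[0,1,99,100]),[ (np.median(K[abs(K[:,1]-y)<.002][:,2])).round(4) for y in (-.025,-.01,0,.01,.025)])
# manual pixel ends on the ridge
for x,y,z in[(404,205,.070),(404,291,.072)]: 
    P=pix('wrist',x/1.25,y/1.25,z=z); print(R.T@(P[:2]-o))
print('tcp',R.T@(L['pos'][:2]-o))
```

```text
Traceback (most recent call last):
  File "h.py", line 8, in pix
    L=np.load('last_%s.npz'%n); c=arm.camera_info(n); K=np.array(c['mtx']);k=c['k1']
                                  ~~~~~~~~~~~~~~~^^^
ValueError: time passes only in moves, steps and waits
```

```bash
python3 - <<'E'
s=open('h.py').read()
s=s.replace("def pix(","import functools\nload=functools.lru_cache(None)(lambda n:{k:v for k,v in np.load('last_%s.npz'%n).items()})\ninfo=functools.lru_cache(None)(arm.camera_info)\ndef pix(").replace("L=np.load('last_%s.npz'%n); c=arm.camera_info(n)","L=load(n); c=info(n)")
open('h.py','w').write(s)
E
cat > fit.py <<'E'
from h import *
from scipy.optimize import least_squares
a=np.radians(8.2);R=np.array([[np.cos(a),-np.sin(a)],[np.sin(a),np.cos(a)]]);o=np.array([.5940,.0569])
L=load('wrist');Q=[]
for v in range(160,236):
    for u in range(296,354):
        if L['d'][v,u]>0:
            P=pix('wrist',u,v,depth=L['d'][v,u]); Q.append([*(R.T@(P[:2]-o)),P[2]])
Q=np.array(Q);Q=Q[(Q[:,2]>.052)&(abs(Q[:,0])<.018)&(Q[:,1]>-.04)&(Q[:,1]<.045)]
M=Q[(Q[:,1]>-.02)&(Q[:,1]<.02)]
def res(p): # axis: x=p0+p1 y, z=p2+p3 y
    return np.hypot(M[:,0]-p[0]-p[1]*M[:,1],(M[:,2]-p[2]-p[3]*M[:,1]))-.021
r=least_squares(res,[0,0,.05,-.1],loss='soft_l1',f_scale=.001); print(r.x.round(4),np.abs(r.fun).mean(),len(M))
K=Q[(abs(Q[:,0])<.01)&(Q[:,2]>.062)];print('ends',np.percentile(K[:,1],[0,1,99,100]),[ (np.median(K[abs(K[:,1]-y)<.002][:,2])).round(4) for y in (-.025,-.01,0,.01,.025)])
for x,y,z in[(404,205,.070),(404,291,.072)]: 
    P=pix('wrist',x/1.25,y/1.25,z=z); print(R.T@(P[:2]-o))
print('tcp',R.T@(L['pos'][:2]-o))
E
python3 fit.py
```

```text
[ 0.0013 -0.0054  0.0508 -0.1019] 0.0006423819612560743 2157
ends [-0.02297288 -0.02141642  0.03315467  0.03342099] [np.float64(nan), np.float64(0.072), np.float64(0.0708), np.float64(0.0701), np.float64(0.0687)]
[0.00092887 0.03528039]
[ 0.00102098 -0.0204604 ]
tcp [-0.0018754   0.00170674]
  return _methods._mean(a, axis=axis, dtype=dtype,
  ret = ret.dtype.type(ret / rcount)
```

Call:
{"fn": "servo_tool", "kwargs": {"increments": [{"dp":[0.003,0.0004,-0.02],"turn":[-0.05,-0.007,0],"claw":0.07},{"dp":[0.003,0.0004,-0.05],"turn":[-0.1,-0.0143,0],"claw":0.07},{"dp":[0.003,0.0004,-0.08],"turn":[-0.1,-0.0143,0],"claw":0.07},{"dp":[0.003,0.0004,-0.1],"turn":[-0.1,-0.0143,0],"claw":0.07},{"dp":[0.003,0.0004,-0.112],"turn":[-0.1,-0.0143,0],"claw":0.07},{"dp":[0.003,0.0004,-0.1175],"turn":[-0.1,-0.0143,0],"claw":0.07},{"dp":[0.003,0.0004,-0.1175],"turn":[-0.1,-0.0143,0],"claw":0.065},{"dp":[0.003,0.0004,-0.1175],"turn":[-0.1,-0.0143,0],"claw":0.06},{"dp":[0.003,0.0004,-0.1175],"turn":[-0.1,-0.0143,0],"claw":0.055}]}}

```text
clock: 25.05
eef_pos: [0.5965, 0.0587, 0.0381]
tcp_rot: [179.8, 5.8, 98.1]
contact_force: [0.4, 0.7, 0.0]
opening: 0.055
grasp_force: 0.0
```

Call:
{"fn": "servo_tool", "kwargs": {"force": 35, "increments": [{"dp":[0,0,0],"turn":[0,0,0],"claw":0.05},{"dp":[0,0,0],"turn":[0,0,0],"claw":0.046},{"dp":[0,0,0],"turn":[0,0,0],"claw":0.043},{"dp":[0,0,0],"turn":[0,0,0],"claw":0.04},{"dp":[0,0,0],"turn":[0,0,0],"claw":0.037},{"dp":[0,0,0],"turn":[0,0,0],"claw":0.035},{"dp":[0,0,0],"turn":[0,0,0],"claw":0.035}]}}

```text
clock: 25.75
eef_pos: [0.5955, 0.0588, 0.0369]
tcp_rot: [179.9, 5.8, 98.1]
contact_force: [0.3, -0.0, 3.7]
opening: 0.0411
grasp_force: 35.1
```

Call:
{"fn": "servo_tool", "kwargs": {"increments": [{"dp":[0,0,0.0005],"turn":[0,0,0],"claw":0.035},{"dp":[0.0003,-0.002,0.0007],"turn":[0,0,0],"claw":0.035},{"dp":[0.0006,-0.004,0.0009],"turn":[0,0,0],"claw":0.035},{"dp":[0.0009,-0.006,0.0011],"turn":[0,0,0],"claw":0.035},{"dp":[0.0011,-0.008,0.0013],"turn":[0,0,0],"claw":0.035},{"dp":[0.0011,-0.008,0.0013],"turn":[0,0,0],"claw":0.035}]}}

```text
clock: 26.35
eef_pos: [0.5957, 0.05, 0.0372]
tcp_rot: [-179.9, 5.8, 98.1]
contact_force: [0.2, 0.6, -1.0]
opening: 0.0406
grasp_force: 35.4
```

Call:
{"fn": "servo_tool", "kwargs": {"increments": [{"dp":[0.0003,-0.0015,0.0002],"turn":[0,0,0],"claw":0.035},{"dp":[0.0005,-0.003,0.0003],"turn":[0,0,0],"claw":0.035},{"dp":[0.0005,-0.0035,0.0004],"turn":[0,0,0],"claw":0.035},{"dp":[0.0005,-0.0035,0.0004],"turn":[0,0,0],"claw":0.035}]}}

```text
clock: 26.75
eef_pos: [0.5966, 0.047, 0.0379]
tcp_rot: [-180.0, 5.8, 98.1]
contact_force: [-0.7, 0.3, -1.4]
opening: 0.041
grasp_force: 35.5
```

Call:
{"fn": "servo_tool", "kwargs": {"increments": [{"dp":[0,0,0.002],"turn":[0,0,0],"claw":0.035},{"dp":[0,0,0.004],"turn":[0,0,0],"claw":0.035},{"dp":[0,0,0.004],"turn":[0,0,0],"claw":0.035}]}}

```text
clock: 27.05
eef_pos: [0.5968, 0.0472, 0.0422]
tcp_rot: [180.0, 5.8, 98.1]
contact_force: [-0.3, -0.2, -2.3]
opening: 0.0411
grasp_force: 35.7
```

Call:
{"fn": "servo_tool", "kwargs": {"increments": [{"dp":[0,0,0.006],"turn":[0,0,0],"claw":0.035},{"dp":[0,0,0.02],"turn":[0,0,0],"claw":0.035},{"dp":[0,0,0.045],"turn":[0,0,0],"claw":0.035},{"dp":[0,0,0.08],"turn":[0.05,0.007,0],"claw":0.035},{"dp":[0,0,0.1],"turn":[0.1,0.0143,0],"claw":0.035},{"dp":[0,0,0.1],"turn":[0.1,0.0143,0],"claw":0.035},{"dp":[0,0,0.1],"turn":[0.1,0.0143,0],"claw":0.035}]}}

```text
clock: 27.75
eef_pos: [0.5973, 0.0469, 0.143]
tcp_rot: [179.9, 0.1, 98.1]
contact_force: [-0.2, -0.1, -3.1]
opening: 0.0408
grasp_force: 36.1
```

Call:
{"fn": "servo_tool", "kwargs": {"increments": [{"dp":[0,-0.03,0.01],"turn":[0,0,-0.03],"claw":0.035},{"dp":[-0.01,-0.07,0.02],"turn":[0,0,-0.06],"claw":0.035},{"dp":[-0.02,-0.11,0.02],"turn":[0,0,-0.09],"claw":0.035},{"dp":[-0.03,-0.15,0.02],"turn":[0,0,-0.13],"claw":0.035},{"dp":[-0.04,-0.19,0.02],"turn":[0,0,-0.17],"claw":0.035},{"dp":[-0.05,-0.23,0.02],"turn":[0,0,-0.21],"claw":0.035},{"dp":[-0.06,-0.27,0.02],"turn":[0,0,-0.25],"claw":0.035},{"dp":[-0.067,-0.31,0.02],"turn":[0,0,-0.25],"claw":0.035},{"dp":[-0.067,-0.34,0.02],"turn":[0,0,-0.25],"claw":0.035},{"dp":[-0.067,-0.357,0.02],"turn":[0,0,-0.25],"claw":0.035},{"dp":[-0.067,-0.357,0.02],"turn":[0,0,-0.25],"claw":0.035},{"dp":[-0.067,-0.357,0.02],"turn":[0,0,-0.25],"claw":0.035}]}}

```text
clock: 28.95
eef_pos: [0.5294, -0.3083, 0.1606]
tcp_rot: [-179.9, -0.1, 83.8]
contact_force: [-0.2, 1.4, -3.2]
opening: 0.041
grasp_force: 36.1
```

Call:
{"fn": "servo_tool", "kwargs": {"increments": [{"dp":[0,0,0],"turn":[0,0,0],"claw":0.035},{"dp":[0,0,0],"turn":[0,0,0],"claw":0.035},{"dp":[0,0,0],"turn":[0,0,0],"claw":0.035}]}}

```text
clock: 29.25
eef_pos: [0.53, -0.3086, 0.1623]
tcp_rot: [180.0, -0.0, 83.9]
contact_force: [-0.3, 0.6, -2.9]
opening: 0.0411
grasp_force: 36.1
```

Run:
```python
from h import *
p,d=grab('wrist'); s=arm.observe(); print(s['eef_pos'],s['tcp_rot'],s['qpos'],s['contact_force'])
cv2.imwrite('pics/w6.png',cv2.resize(cv2.convertScaleAbs(p[:,120:520],alpha=1.4),(600,600),interpolation=cv2.INTER_CUBIC))
```

```text
[ 0.53000869 -0.3088386   0.16228658] [1.79988855e+02 3.92419893e-03 8.38883652e+01] [-3.64918412e+01  1.57367681e+01  1.24236875e+01  8.66753201e+01
  2.25110733e-03  5.96197934e+01] [ 0.03366988  0.16719546 -3.87656259]
```

View pics/w6.png

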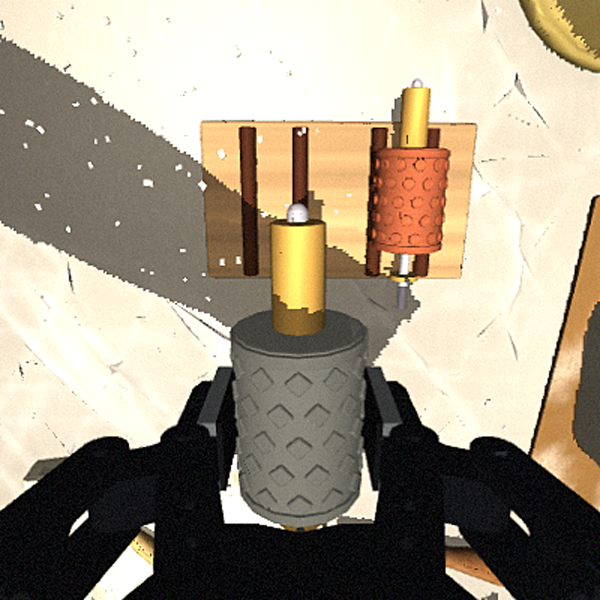

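The rack's corners are at (201,122), (476,124), (462,278) and (209,277). The empty bay's dowels top out at (249,128) and (300,128), and dowel 1 ends at the bottom at (251,275). The held roller's ridge runs from about (299,343) to (299,515), with the hub end at (299,222).

Run:
```python
from h import *
L=load('wrist');Rt=Ro.from_euler('xyz',L['rot'],degrees=True).as_matrix()
f=lambda x,y,z=None:pix('wrist',120+x/1.5,y/1.5,z=z)
tl=lambda P:(Rt.T@(P-L['pos'])).round(4)
for y in list(range(216,250,6))+list(range(300,356,5))+[400,440,480]+list(range(500,524,4)): print(y,tl(f(299,y)),end=' ')
print()
print('plank z',[f(x,y)[2].round(4) for x,y in[(225,200),(275,260),(340,200),(340,250),(455,200)]])
zp=np.median([f(x,y)[2] for x,y in[(225,160),(275,150),(340,200),(340,180),(455,200)]])
C=np.array([f(*c,zp) for c in[(201,122),(476,124),(462,278),(209,277)]]); print('rack',C.mean(0),zp)
xv=C[1]-C[0]+C[2]-C[3];yv=C[0]-C[3]+C[1]-C[2];print('len',np.linalg.norm(xv)/2,np.linalg.norm(yv)/2,'yaw',np.degrees(np.arctan2(xv[1],xv[0])),np.degrees(np.arctan2(-yv[0],yv[1])))
a=f(249,128,.018);b=f(251,275,.018);c=f(300,128,.018);e=f(379,128,.018);g=f(434,128,.018);print('dowel',a,b,c,e,g,np.linalg.norm(a-b),np.linalg.norm(a-c),np.degrees(np.arctan2(-(a-b)[0],(a-b)[1])))
```

```text
216 [ 0.0619 -0.0002 -0.0175] 222 [ 0.0603 -0.0002 -0.018 ] 228 [ 0.0593 -0.0002 -0.022 ] 234 [ 0.0578 -0.0002 -0.0226] 240 [ 0.0561 -0.0002 -0.0221] 246 [ 0.0546 -0.0002 -0.0228] 300 [ 0.0394 -0.0002 -0.0226] 305 [ 0.0378 -0.0002 -0.0223] 310 [ 0.0362 -0.0002 -0.022 ] 315 [ 0.0349 -0.0002 -0.0224] 320 [ 0.0334 -0.0002 -0.0223] 325 [ 0.0319 -0.0002 -0.0226] 330 [ 0.0305 -0.0002 -0.0227] 335 [ 0.0288 -0.0002 -0.0224] 340 [ 0.0284 -0.0002 -0.025 ] 345 [ 0.0288 -0.0002 -0.0294] 350 [ 0.0285 -0.0002 -0.0321] 355 [ 0.0279 -0.0002 -0.0339] 400 [ 0.0149 -0.0002 -0.0346] 440 [ 0.0027 -0.0001 -0.0353] 480 [-0.0115 -0.0001 -0.0344] 500 [-0.0181 -0.0001 -0.0351] 504 [-0.019  -0.0001 -0.0358] 508 [-0.0208 -0.0001 -0.0354] 512 [-0.0221 -0.0001 -0.0357] 516 [-0.0242 -0.0001 -0.035 ] 520 [-0.0252 -0.0001 -0.0356] 
plank z [np.float64(0.0086), np.float64(0.1818), np.float64(0.0089), np.float64(0.009), np.float64(0.0079)]
rack [ 0.55945183 -0.26399109  0.00841   ] 0.00840999793329511
len 0.1702373558639871 0.09843160322150536 yaw -6.282576955948789 -5.8724054353692186
dowel [ 0.51012123 -0.2131273   0.018     ] [ 0.49905181 -0.30282129  0.018     ] [ 0.54026224 -0.2164001   0.018     ] [ 0.58701244 -0.2212258   0.018     ] [ 0.6197903  -0.22442613  0.018     ] 0.09037446673095226 0.030318169055154956 -7.035481465225027
```

Run:
```python
from h import *
L=load('wrist');Rt=Ro.from_euler('xyz',L['rot'],degrees=True).as_matrix()
W=[]
for v in range(235,395,3):
    for u in range(360,560,3):
        if L['d'][v,u]>0: W.append(Rt.T@(pix('wrist',u,v)-L['pos']))
W=np.array(W)
for z0 in range(-90,10,10):
    k=W[(W[:,2]*1e3>=z0)&(W[:,2]*1e3<z0+10)&(abs(W[:,0])<.06)&(W[:,1]<.09)]
    if len(k): print(z0,len(k),'y max',k[:,1].max().round(4))
```

```text
-90 436 y max 0.0623
-80 411 y max 0.061
-70 252 y max 0.0581
-60 364 y max 0.0538
-50 84 y max 0.0492
-40 80 y max 0.0333
-30 76 y max 0.0333
-20 41 y max 0.0339
-10 7 y max 0.0273
```

Call:
{"fn": "servo_tool", "kwargs": {"increments": [{"dp":[-0.003,0.02,0],"turn":[0,0,-0.005],"claw":0.035},{"dp":[-0.0107,0.0487,-0.02],"turn":[0,0,-0.005],"claw":0.035},{"dp":[-0.0107,0.0487,-0.045],"turn":[0,0,-0.005],"claw":0.035},{"dp":[-0.0107,0.0487,-0.07],"turn":[0,0,-0.005],"claw":0.035},{"dp":[-0.0107,0.0487,-0.09],"turn":[0,0,-0.005],"claw":0.035},{"dp":[-0.0107,0.0487,-0.09],"turn":[0,0,-0.005],"claw":0.035},{"dp":[-0.0107,0.0487,-0.09],"turn":[0,0,-0.005],"claw":0.035}]}}

```text
clock: 30.0
eef_pos: [0.5188, -0.2607, 0.0722]
tcp_rot: [-180.0, -0.0, 83.5]
contact_force: [1.2, 0.1, -2.5]
opening: 0.041
grasp_force: 36.2
```

Call:
{"fn": "servo_tool", "kwargs": {"increments": [{"dp":[0.0003,0.0004,-0.015],"turn":[0,0,0],"claw":0.035},{"dp":[0.0003,0.0004,-0.03],"turn":[0,0,0],"claw":0.035},{"dp":[0.0003,0.0004,-0.042],"turn":[0,0,0],"claw":0.035},{"dp":[0.0003,0.0004,-0.048],"turn":[0,0,0],"claw":0.035},{"dp":[0.0003,0.0004,-0.05],"turn":[0,0,0],"claw":0.035},{"dp":[0.0003,0.0004,-0.05],"turn":[0,0,0],"claw":0.035},{"dp":[0.0003,0.0004,-0.05],"turn":[0,0,0],"claw":0.035}]}}

```text
clock: 30.7
eef_pos: [0.5197, -0.2609, 0.0225]
tcp_rot: [180.0, 0.0, 83.5]
contact_force: [0.7, -0.2, -2.5]
opening: 0.0413
grasp_force: 36.4
```

Call:
{"fn": "servo_tool", "kwargs": {"increments": [{"dp":[0,0,-0.0008],"turn":[0,0,0],"claw":0.035},{"dp":[0,0,-0.0015],"turn":[0,0,0],"claw":0.035},{"dp":[0,0,-0.0015],"turn":[0,0,0],"claw":0.035}]}}

```text
clock: 31.0
eef_pos: [0.5194, -0.2607, 0.0208]
tcp_rot: [180.0, 0.0, 83.5]
contact_force: [0.3, 0.3, -2.3]
opening: 0.0407
grasp_force: 36.4
```

Call:
{"fn": "servo_tool", "kwargs": {"increments": [{"dp":[0,0,-0.0005],"turn":[0,0,0],"claw":0.035},{"dp":[0,0,-0.001],"turn":[0,0,0],"claw":0.035},{"dp":[0,0,-0.001],"turn":[0,0,0],"claw":0.035}]}}

```text
clock: 31.3
eef_pos: [0.5194, -0.2607, 0.0196]
tcp_rot: [180.0, 0.0, 83.5]
contact_force: [0.1, 0.3, -2.4]
opening: 0.0405
grasp_force: 36.4
```

Call:
{"fn": "servo_tool", "kwargs": {"increments": [{"dp":[0,0,-0.0005],"turn":[0,0,0],"claw":0.035},{"dp":[0,0,-0.0005],"turn":[0,0,0],"claw":0.035},{"dp":[0,0,-0.0005],"turn":[0,0,0],"claw":0.035}]}}

```text
clock: 31.6
eef_pos: [0.5194, -0.2607, 0.0195]
tcp_rot: [180.0, 0.0, 83.5]
contact_force: [-1.0, -0.2, -0.1]
opening: 0.0405
grasp_force: 36.6
```

Call:
{"fn": "servo_tool", "kwargs": {"increments": [{"dp":[0,0,-0.0005],"turn":[0,0,0],"claw":0.035},{"dp":[0,0,-0.0005],"turn":[0,0,0],"claw":0.035},{"dp":[0,0,-0.0005],"turn":[0,0,0],"claw":0.035}]}}

```text
clock: 31.9
eef_pos: [0.5195, -0.2607, 0.0194]
tcp_rot: [180.0, 0.0, 83.5]
contact_force: [-1.6, 2.8, 4.5]
opening: 0.0407
grasp_force: 37.0
```

Call:
{"fn": "servo_tool", "kwargs": {"force": 20, "increments": [{"dp":[0,0,0.0005],"turn":[0,0,0],"claw":0.04},{"dp":[0,0,0.0005],"turn":[0,0,0],"claw":0.043},{"dp":[0,0,0.0005],"turn":[0,0,0],"claw":0.046},{"dp":[0,0,0.0005],"turn":[0,0,0],"claw":0.05},{"dp":[0,0,0.0005],"turn":[0,0,0],"claw":0.055},{"dp":[0,0,0.0005],"turn":[0,0,0],"claw":0.056},{"dp":[0,0,0.0005],"turn":[0,0,0],"claw":0.056}]}}

```text
clock: 32.6
eef_pos: [0.5193, -0.2607, 0.019]
tcp_rot: [180.0, 0.0, 83.5]
contact_force: [0.4, -0.2, -0.8]
opening: 0.0561
grasp_force: 0.0
```

Call:
{"fn": "servo_tool", "kwargs": {"increments": [{"dp":[0,0,0.01],"turn":[0,0,0],"claw":0.056},{"dp":[0,0,0.03],"turn":[0,0,0],"claw":0.056},{"dp":[0,0,0.06],"turn":[0,0,0],"claw":0.056},{"dp":[0,-0.03,0.1],"turn":[0,0,0],"claw":0.056},{"dp":[0,-0.06,0.13],"turn":[0,0,0],"claw":0.056},{"dp":[0,-0.08,0.15],"turn":[0,0,0],"claw":0.056},{"dp":[0,-0.08,0.15],"turn":[0,0,0],"claw":0.056},{"dp":[0,-0.08,0.15],"turn":[0,0,0],"claw":0.056}]}}

```text
clock: 33.4
eef_pos: [0.5195, -0.3409, 0.1699]
tcp_rot: [179.9, 0.0, 83.5]
contact_force: [-0.6, 0.4, -0.3]
opening: 0.0561
grasp_force: 0.0
```

Run:
```python
from h import *
p,d=grab('wrist'); s=arm.observe(); print(s['eef_pos'],s['tcp_rot'],s['contact_force'])
c=np.array([.5593,-.2643]);a=np.radians(-6.2);R=np.array([[np.cos(a),-np.sin(a)],[np.sin(a),np.cos(a)]])
Q=[]
for v in range(20,330,1):
    for u in range(180,420,1):
        if d[v,u]>0:
            P=pix('wrist',u,v,depth=d[v,u])
            if .045<P[2]<.062: Q.append([*(R.T@(P[:2]-c)),P[2]])
Q=np.array(Q)
for n,x0 in(('roller',-.04),('spare',.04)):
    k=Q[abs(Q[:,0]-x0)<.014]; print(n,len(k),'x mean',k[:,0].mean(),'y',np.percentile(k[:,1],[1,99]),'zmax',np.percentile(k[:,2],98), 'slope',np.polyfit(k[:,1],k[:,0],1)[0],np.polyfit(k[:,1],k[:,2],1)[0])
cv2.imwrite('pics/w7.png',cv2.convertScaleAbs(p,alpha=1.4))
```

```text
[ 0.51900592 -0.33982455  0.16848379] [-1.79944662e+02 -7.29092124e-02  8.35300898e+01] [-0.57887398 -0.17359856 -0.51886448]
roller 2487 x mean -0.03978820050875474 y [-0.02928291  0.02745388] zmax 0.055365435393152404 slope -0.0020402740310019245 -0.0023712895338223977
spare 2290 x mean 0.038040079143909625 y [-0.02227688  0.03396698] zmax 0.055465965927302636 slope -0.04087151708857491 0.0025845543179715633
```

The roller is seated level at rack x = -39.8 mm and y ≈ -1 mm, with its top at 55 mm. The gripper is clear, so I'm handing in.

```bash
python3 -c "
from station import arm
print(arm.finish_job())"
```

```text
the job is handed in; nothing more can be done
None
```

The roller came out of the stand with the fork as asked and now lies level in the empty bay, within about 1 mm of centre by the wrist camera; the fork is on the bench, and the job was handed in at about 33 s with no result returned.

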